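# Put the drained basket away in its box

## Task

Take the small wire basket off its drying hook, lifting its handle over the upturned tip rather than wrenching it against the hook, and set it down (do not drop it) upright on the floor of the open wooden box. Then push the box's lid, which leans back open, up past upright and let go of it, so that it swings shut by its own weight. Leave the stamps and the pestle on the bench where they are.

Things in the scene. Friction and masses are not known exactly. Their poses are not given: they have to be found in the camera images.
- hook_stand: Fixed steel drying stand with one upturned hook. Origin on the bench, straight below the hook's trough; the hook points to, and opens toward, the stand's -x. Post 14 mm thick at x = +80 mm, top at 175 mm; foot plate 90 x 100 x 12 mm centred at x = +85 mm. Nothing of the stand is higher than the hook's tip (192 mm).
- hook_trough (a point): Centre of the hook's trough, on its top face, 160 mm above the bench; axes as the stand. The hook is a flat strip 14 mm wide (y), 4 mm thick. The trough is level for 12 mm either way in x; in front the tip turns up, behind it the strip slopes up to 175 mm and runs back to the post.
- hook_tip (a point): Top of the hook's upturned tip, 32 mm above the trough and 14 mm in front of its middle (x = -14 mm; the tip is 4 mm thick). Axes as the stand. A handle must rise over this point and then go out to the stand's -x.
- bail (a point): Middle of the basket's handle bar, which rests in the hook's trough at first. The bar is round, 10 mm thick, level along the basket's y, straight to 43 mm either side of this point; at y = +-50 mm its rigid legs go down to the basket. z up. It can be gripped from above beside the hook. With the hook still inside, it can rise about 60 mm before the basket's rim strikes the hook from below.
- basket: Small steel wire basket with a rigid handle, 74 mm (x) by 108 mm (y), 35 mm high, 115 mm with the handle. Origin at the centre of its underside, 110 mm below bail, same axes. It hangs with its y about along the stand's y. Mass 140 to 250 g.
- box: Fixed plywood storage box, 166 mm (x) by 154 mm (y), 135 mm high, walls and floor 6 mm thick, open at the top while the lid is up. Origin at the centre of its underside, z up. Its lid is hinged on its -y rim. The basket fits with its handle bar about along the box's y (108 mm in 142 mm) and then ends 14 mm below the rim.
- box_floor (a point): Centre of the box's inner floor, 6 mm above the bench. Axes as box.
- lid (a joint): Angle of the box lid (rad): 0 is shut, level on the box; 1.57 upright; at 1.85 it leans back, toward the box's -y, against its stop, where it rests at the start. It moves freely (a push under 2 N) and falls to whichever side of upright it leans; a fall shut takes about a second.
- lid_hinge (a point): Middle of the lid's hinge line, on the box's -y rim, 135 mm above the bench. On the lid: x along the hinge, y from the hinge to the lid's free edge, z out of the lid's outer face (up when shut, toward the box's -y when open).
- lid_edge (a point): Middle of the lid's free edge, 154 mm from the hinge; axes as lid_hinge. The lid is a plywood panel 166 x 154 mm, 8 mm thick, about 250 g; two battens, 10 mm wide and 11 mm proud, run up its outer face 48 mm either side of the middle.
- stamp_1: Bystander, to be left alone: wooden stamp 27 x 27 x 77 mm, standing. Origin at the centre of its underside.
- stamp_2: Bystander, to be left alone: wooden stamp 27 x 27 x 77 mm, standing. Origin at the centre of its underside.
- pestle: Bystander, to be left alone: wooden pestle, 170 mm long, lying. Origin at the centre of its underside.

How it is judged (in metres and radians):
On the way, in this order (a step that is already met when the one before it is completed fails the run):
1. the basket's handle has been lifted above the hook's tip (z of bail in the frame of hook_tip above 0.004 m and contact force between the fingers and basket above 0.3 N), for 0.1 s.
2. the basket stands upright on the box's floor, released, with the lid still open (z of basket in the frame of box_floor below 0.006 m and angle between basket's own z axis and vertical below 0.08 rad and horizontal distance between basket and box_floor below 0.05 m and contact force between the fingers and basket below 0.05 N and value of joint lid above 1.5 rad), for 0.2 s.
3. the lid, past upright, is swinging down untouched (value of joint lid between 0.1 and 1.2 rad and velocity of joint lid below -0.2 rad/s and contact force between each of the arm, the fingers and lid below 0.05 N), for 0.05 s.
At the end, for the whole second after the job is handed in: The basket stands at rest, upright within 0.08 rad, on the box's inner floor (within 6 mm in height, 50 mm of its centre), and the lid is shut (angle under 0.05 rad) (value of joint lid below 0.05 rad and z of basket in the frame of box_floor between -0.006 and 0.006 m and angle between basket's own z axis and vertical below 0.08 rad and horizontal distance between basket and box_floor below 0.05 m and linear speed of basket below 0.02 m/s); the robot touches nothing.
It fails at once if the basket is wrenched against the hook stand (over 15 N) (contact force between basket and hook_stand above 15 N).
It fails at once if the basket is dropped (moves faster than 0.7 m/s while not held, a fall of 25 mm) (linear speed of basket above 0.7 m/s and contact force between the fingers and basket below 0.05 N).
It fails at once if a stamp or the pestle is displaced by more than 30 mm (distance of any of stamp_1, stamp_2, pestle from where it was at the start of the episode above 0.03 m).
It also fails if it takes over 62 s, if anything falls off the work surface, if the arm or the gripper's body presses on something with over 40 N, if the wrist force passes 120 N, or if a joint passes its speed limit or range.

## Robot

A 7-joint arm with a two-finger parallel gripper is mounted at the origin on a cart in front of the work surface, level with it; the furniture and walls round the work are solid. World frame = base frame: x ahead of the robot, y to its left, z up, the work surface at z = 0. Lengths are in mm, angles in rad, forces in N, time in s.
With the tool pointing down it reaches from about 400 to 875 mm from the base axis. Payload 6.5 kg.
Tool frame: the origin (TCP) lies midway between the tips of the shut fingers; the grasp point (between the pads) lies 19 mm behind it (robot.grasp_offset is the distance from the TCP to the grasp point, in mm); z points along the fingers, y is the direction in which the jaws open and shut (so a half turn about z gives the same grasp; the last joint's range is limited). The gripper opens to 85 mm and grips with 20 to 120 N. Pads are 22 mm wide; open, the fingers measure 114 mm over their backs; the gripper's body (76 mm by 85 mm) begins 54 mm behind the grasp point. The pads swing forward as they close: fully open they stand 13 mm farther back than shut.
Start: joints at [-1.415, 0.536, -0.004, 1.538, 0.003, 1.067, -0.071], TCP at [142.987, 634.07, 231.29] pointing down, gripper open.
Joint ranges: [-2.7, 2.7], [-0.37, 2.16], [-1.27, 1.26], [0.24, 2.4], [-1.31, 4.45], [0.19, 1.91], [-2.76, 2.76]. Speed limits (rad/s): [2.39, 2.39, 3.14, 3.14, 3.14, 3.14, 3.14].

## Interface

Orientations are given as a unit quaternion [w, x, y, z].
In Python, from rig import robot gives the robot as it stands.
- The arm moves only by the tool step_arm, never from a script. Its argument "targets" is a list of rows, each a list of 3 entries, a list of its own where there are three numbers: the closure, from 0 (fully open) to 1 (shut), then the shift along the tool's x, y, z in mm, then the turn, a rotation vector about the tool's x, y, z in rad. In form: [[fingers, [x, y, z], [ax, ay, az]], ...]. A call has 1 to 10 rows; each row is the pose to reach, as a shift and turn from the pose commanded when the call began, along the tool's axes at that moment; what a row does not reach only later rows make up. A row lasts 1/10 s, in which the tool goes at most 50 mm and 8.59 degrees, less where a joint would pass 70% of its speed; a pose out of reach is approached as far as the arm can. A call with a gripper value outside its range is refused whole. The fingers move at their own pace and stop on an object; "newtons" is the grip in N (left out, the last holds). Time passes only in rows, so rows that repeat a pose let the fingers close. It gives the time, the measured TCP pose, the force and the opening at its end, in the units of the state.
- robot.get_obs(): the state, without advancing time (a new reading comes with each control period).
- robot.snapshot(name): name is "scene" or "top"; returns a dict with "image" (420x560x3 uint8, red, green, blue), "z_map" (420x560 float32, mm along the optical axis (not along the pixel's ray), 0 where there is no reading), "intrinsics" (3x3 intrinsics, pixels), "origin" and "rotation" of the camera in the world. Camera axes: x right, y down, z forward; pixel columns grow to the right and rows downward; lengths in mm; the calibration is good to about 2 mm. A picture is of the moment at which its call begins.
- robot.hand_in(): hands the job in, once; it reports no verdict.
The state is a dict: "t": time; "joint_pos": joint angles; "joint_vel": joint speeds; "joint_efforts": joint torques, N m; "tool_pos": TCP position; "orientation": TCP orientation; "contact_force": force on the tool from outside, world axes, zero at the start; "wrist_torque": the same for the moment, N m; "gripper_width": opening from 0.0 (shut) to 1.0 (fully open).
Only numpy, scipy, OpenCV 4.12 (cv2) and the standard library are available. Lean on these libraries where they do the work, as an engineer would, in place of code of your own. Each camera call takes 0.05 s, during which the arm holds its last target.

## Working session

There is one attempt and no reset: what is moved stays moved. The work goes in short steps, Python scripts to look and compute and a tool call to move; the robot and the scene stay as the last step left them, time stands still between calls to the robot, and variables do not carry over. Pictures are saved under pics/ and viewed, and the job is handed in when it is done.

Besides the shell and the picture viewer there is one more tool, called after "Request:" in YAML: its name, and indented under it one key for each argument. step_arm: Moves the arm, as the interface text tells. Its arguments: {"type":"object","properties":{"targets":{"type":"array"},"newtons":{"type":"number"}},"required":["targets"]}

```bash
mkdir -p pics; ls; python3 - <<'E'
from rig import robot
import cv2,numpy as np
print(robot.get_obs())
for n in ("scene","top"):
    s=robot.snapshot(n)
    cv2.imwrite(f"pics/{n}0.png",cv2.cvtColor(s["image"],cv2.COLOR_RGB2BGR))
    np.savez(f"{n}0.npz",**s)
    print(n,s["intrinsics"],s["origin"],s["rotation"])
E
```

```text
pics
{'t': 0.0, 'joint_pos': array([-1.41518236,  0.53719901, -0.00442328,  1.53885911,  0.00259206,
        1.06730028, -0.07119343]), 'joint_vel': array([0.00232795, 0.00041971, 0.00019018, 0.0006711 , 0.00219182,
       0.00014788, 0.0002974 ]), 'joint_efforts': array([ 6.33250438e-04, -5.83414543e+01,  1.04901206e+00, -2.59097028e+01,
        1.24785627e-02,  9.54613904e-03, -8.00477210e-06]), 'tool_pos': array([142.8859891 , 633.45530137, 230.39741668]), 'orientation': array([-3.25861319e-05,  1.10649176e-01,  9.93859138e-01, -8.79412819e-04]), 'contact_force': array([-0.72981054, -0.34436794,  0.67797827]), 'wrist_torque': array([-0.01424548,  0.00591511, -0.06737367]), 'gripper_width': 0.9982892810071814}
scene [[517.24165159   0.         273.47168862]
 [  0.         517.24165159 203.9291256 ]
 [  0.           0.           1.        ]] [ -17.71032459 1035.67272898  815.61761153] [ 0.13489179 -0.26113856  0.84866119 -0.43975566]
top [[402.42077301   0.         274.07700616]
 [  0.         402.42077301 209.60895786]
 [  0.           0.           1.        ]] [398.63816247 254.94405904 973.59755727] [ 0.05515279 -0.6979447   0.71222023 -0.05073172]
```

View pics/scene0.png

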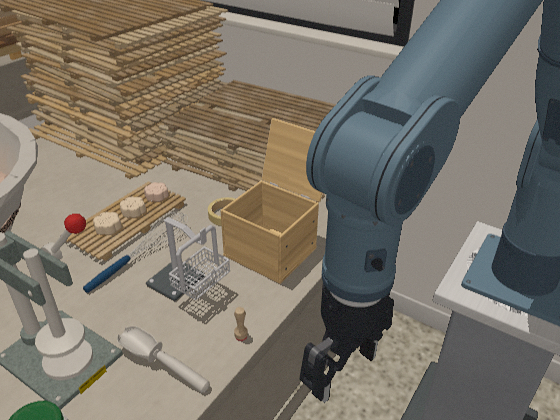

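View pics/top0.png

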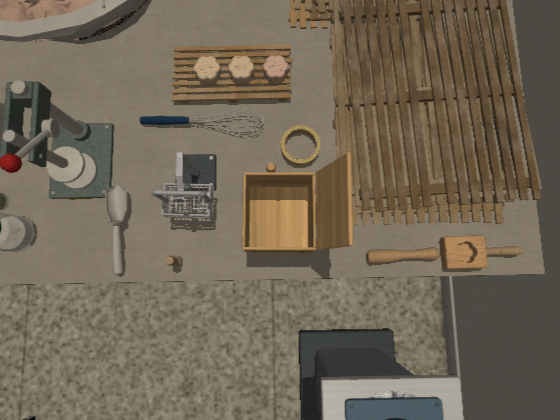

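The top view shows the box at px ~(280,212), its lid leaning right, the hook stand and basket at ~(190,190), the pestle at (118,228), and stamps near (173,260) and (270,167). Next I'll measure positions.

```bash
cat > h.py <<'E'
import numpy as np,cv2
from scipy.spatial.transform import Rotation as R
def rot(q): return R.from_quat([q[1],q[2],q[3],q[0]])
def cloud(s):
    K=s["intrinsics"];z=s["z_map"];v,u=np.mgrid[:z.shape[0],:z.shape[1]]
    p=np.stack([(u-K[0,2])/K[0,0]*z,(v-K[1,2])/K[1,1]*z,z],-1)
    w=rot(s["rotation"]).apply(p.reshape(-1,3)).reshape(p.shape)+s["origin"]
    w[z==0]=np.nan
    return w
def proj(s,P):
    K=s["intrinsics"];c=rot(s["rotation"]).inv().apply(np.atleast_2d(P)-s["origin"])
    return np.c_[c[:,0]/c[:,2]*K[0,0]+K[0,2],c[:,1]/c[:,2]*K[1,1]+K[1,2]]
def crop(s,x0,y0,x1,y1,f,name):
    im=cv2.cvtColor(s["image"],cv2.COLOR_RGB2BGR)[y0:y1,x0:x1]
    cv2.imwrite(name,cv2.resize(im,None,fx=f,fy=f,interpolation=cv2.INTER_CUBIC))
E
python3 - <<'E'
from h import *
for n in("top","scene"):
    s=np.load(n+"0.npz");w=cloud(s)
    pts=dict(top=[(190,190),(245,175),(245,249),(313,174),(313,248),(350,155),(352,246),(280,212),(173,260),(270,167),(118,228),(182,156),(230,265)],scene=[(225,213),(277,277),(318,218),(262,184),(274,122),(178,225),(240,315),(160,360)])[n]
    for u,v in pts: print(n,u,v,w[v,u].round())
s=np.load("top0.npz");crop(s,140,130,360,280,3.6,"pics/tc.png")
s=np.load("scene0.npz");crop(s,140,110,330,310,3,"pics/sc.png")
E
```

```text
top 190 190 [587. 453.  60.]
top 245 175 [602. 320. 133.]
top 245 249 [444. 321. 133.]
top 313 174 [600. 175. 138.]
top 313 248 [443. 180. 134.]
top 350 155 [598. 122. 282.]
top 352 246 [453.  74.  -0.]
top 280 212 [539. 245.   3.]
top 173 260 [426. 486.  75.]
top 270 167 [633. 267.  76.]
top 118 228 [505. 627.  34.]
top 182 156 [635. 446. 174.]
top 230 265 [414. 368.   2.]
scene 225 213 [595. 326. 133.]
scene 277 277 [452. 329.  17.]
scene 318 218 [496.  70.   2.]
scene 262 184 [599. 177. 129.]
scene 274 122 [596. 129. 276.]
scene 178 225 [607. 458. 178.]
scene 240 315 [422. 502.  68.]
scene 160 360 [503. 643.  25.]
```

View pics/tc.png

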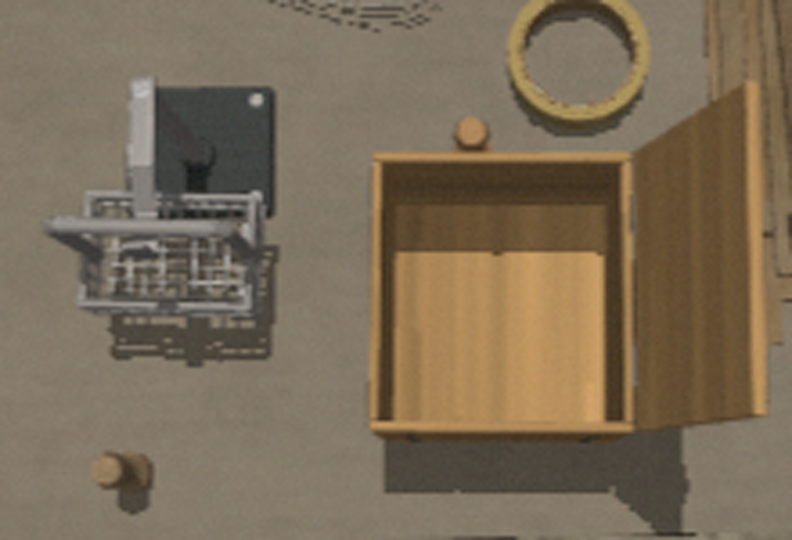

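View pics/sc.png

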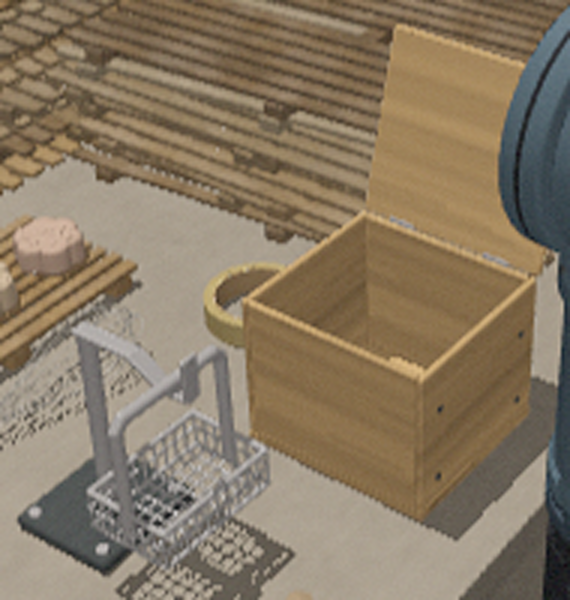

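```bash
python3 - <<'E'
from h import *
T=np.load("top0.npz");S=np.load("scene0.npz")
for n,s in(("top",T),("scene",S)):
    w=cloud(s).reshape(-1,3)
    def sel(x0,x1,y0,y1,z0,z1):
        return w[(w[:,0]>x0)&(w[:,0]<x1)&(w[:,1]>y0)&(w[:,1]<y1)&(w[:,2]>z0)&(w[:,2]<z1)]
    # bar
    p=sel(520,620,380,560,150,215)
    print(n,"bar-ish",len(p)); print(p[np.argsort(p[:,1])][::max(1,len(p)//45)].round())
    b=sel(430,620,165,345,128,140)
    r=cv2.minAreaRect(b[:,:2].astype(np.float32)); print("rim",len(b),r,cv2.boxPoints(r).round(1).tolist())
    l=sel(430,620,60,190,150,300)
    c=l.mean(0);u,d,vt=np.linalg.svd(l-c,full_matrices=False); print("lid",len(l),c,vt[2],d, l[:,2].max())
E
```

```text
top bar-ish 514
[[560. 401. 156.]
 [557. 404. 162.]
 [554. 408. 165.]
 [554. 412. 164.]
 [555. 417. 171.]
 [562. 421. 170.]
 [560. 425. 169.]
 [563. 431. 164.]
 [554. 434. 167.]
 [556. 440. 169.]
 [560. 444. 169.]
 [545. 445. 165.]
 [578. 445. 165.]
 [616. 445. 174.]
 [589. 446. 171.]
 [548. 446. 158.]
 [592. 447. 175.]
 [620. 447. 175.]
 [583. 448. 170.]
 [592. 449. 176.]
 [543. 449. 163.]
 [574. 450. 162.]
 [559. 450. 168.]
 [597. 451. 175.]
 [616. 452. 174.]
 [614. 452. 172.]
 [543. 453. 164.]
 [576. 453. 164.]
 [589. 454. 172.]
 [563. 454. 167.]
 [599. 455. 175.]
 [610. 456. 173.]
 [587. 456. 171.]
 [590. 457. 176.]
 [593. 457. 174.]
 [608. 458. 173.]
 [556. 460. 169.]
 [559. 464. 169.]
 [559. 469. 167.]
 [557. 473. 167.]
 [561. 478. 170.]
 [563. 483. 168.]
 [566. 487. 168.]
 [566. 491. 167.]
 [566. 496. 166.]
 [561. 501. 169.]
 [559. 505. 162.]]
rim 958 ((524.7109375, 247.0724639892578), (156.0519561767578, 164.98301696777344), 88.85687255859375) [[440.70001220703125, 170.6999969482422], [605.5999755859375, 167.39999389648438], [608.7000122070312, 323.3999938964844], [443.799987
[... 806 characters left out ...]
74.]
 [543. 462. 161.]
 [558. 463. 173.]
 [563. 467. 171.]
 [559. 472. 166.]
 [558. 476. 166.]
 [560. 482. 169.]
 [560. 486. 167.]
 [559. 491. 171.]
 [560. 495. 163.]
 [558. 499. 167.]
 [562. 503. 170.]
 [564. 506. 168.]
 [559. 508. 154.]
 [560. 510. 158.]
 [566. 512. 154.]
 [564. 513. 162.]]
rim 1000 ((524.9241943359375, 248.87600708007812), (163.45458984375, 168.5020751953125), 88.54164123535156) [[438.6000061035156, 169.3000030517578], [607.0999755859375, 165.0], [611.2000122070312, 328.3999938964844], [442.79998779296875, 332.70001220703125]]
lid 2665 [542.26885957 149.86637095 216.20348068] [0.02263496 0.96024959 0.27822363] [2279.94857716 1820.0155671   102.42993058] 286.44989637047547
```

```bash
python3 - <<'E'
from h import *
for n in("top","scene"):
    s=np.load(n+"0.npz");w=cloud(s).reshape(-1,3)
    m=(abs(w[:,0]-559)<12)&(w[:,1]>412)&(w[:,1]<503)&(abs(w[:,1]-453)>14)&(w[:,2]>158)&(w[:,2]<180)
    p=w[m];k=np.polyfit(p[:,1]-457,p[:,0],1);print(n,len(p),"x at457, slope",k,"z top",np.percentile(p[:,2],[10,50,90]))
    e=w[(abs(w[:,0]-559)<12)&(w[:,1]>390)&(w[:,1]<530)&(w[:,2]>150)&(w[:,2]<180)];print("y ext",np.percentile(e[:,1],[0,1,99,100]))
    h=w[(w[:,0]>585)&(w[:,0]<650)&(w[:,1]>430)&(w[:,1]<480)&(w[:,2]>165)&(w[:,2]<182)];print("hook",len(h),np.polyfit(h[:,0]-559,h[:,1],1),np.percentile(h[:,1],[2,98]),np.polyfit(h[:,0]-559,h[:,1],1)[1])
    t=w[(w[:,0]>530)&(w[:,0]<552)&(w[:,1]>430)&(w[:,1]<480)&(w[:,2]>172)];print("tip",len(t),t.mean(0) if len(t) else 0,np.percentile(t[:,1],[2,98]) if len(t) else 0)
    # overlay for check
    im=cv2.cvtColor(s["image"],cv2.COLOR_RGB2BGR)
E
```

```text
top 151 x at457, slope [5.68256833e-02 5.59839038e+02] z top [165.71435244 168.49139309 170.59813269]
y ext [401.17985975 402.07836912 507.00448794 510.44324457]
hook 212 [-3.51629686e-03  4.51366864e+02] [444.64343677 458.04580173] 451.3668640773372
tip 32 [543.94346352 450.48642554 186.22794668] [444.01119029 458.25562812]
scene 122 x at457, slope [5.25558708e-02 5.58793043e+02] z top [166.02062269 169.71586073 172.28848649]
y ext [405.77507274 406.83674671 513.08112965 514.80425396]
hook 173 [9.67452623e-03 4.54362895e+02] [447.09349476 461.45176301] 454.362895124466
tip 56 [544.26249998 455.11418377 184.81791784] [447.53496657 461.64710037]
```

```bash
cat > plan.py <<'E'
import sys
from h import *
from rig import robot
def plan(x,y,z,yaw):
    o=robot.get_obs();r=rot(o["orientation"])
    # target: tool z down, tool y at yaw
    ty=np.array([np.cos(yaw),np.sin(yaw),0]);tz=np.array([0,0,-1.]);tx=np.cross(ty,tz)
    t=R.from_matrix(np.c_[tx,ty,tz])
    print("t",round(o["t"],2),"tcp",o["tool_pos"].round(1),"F",o["contact_force"].round(1),"w",round(o["gripper_width"],3),"q",np.round(o["joint_pos"],2))
    print("axes x",r.apply([1,0,0]).round(3),"y",r.apply([0,1,0]).round(3),"z",r.apply([0,0,1]).round(3))
    print("shift",r.inv().apply(np.array([x,y,z])-o["tool_pos"]).round(1),"turn",(r.inv()*t).as_rotvec().round(3))
if __name__=="__main__": plan(*map(float,sys.argv[1:5]))
E
python3 plan.py 560.7 482 260 -0.055
```

```text
t 0.1 tcp [142.9 633.5 230.5] F [ 0.3 -0.1  0.8] w 0.994 q [-1.42  0.54 -0.    1.54  0.    1.07 -0.07]
axes x [-0.976  0.22  -0.   ] y [ 0.22   0.976 -0.002] z [-0.    -0.002 -1.   ]
shift [-440.9  -56.   -29.4] turn [-1.000e-03  1.000e-03  1.404e+00]
```

Request:
step_arm:
  targets:
    - [0, [-44, -6, -10], [0, 0, 0.14]]
    - [0, [-88, -11, -20], [0, 0, 0.28]]
    - [0, [-132, -17, -29], [0, 0, 0.42]]
    - [0, [-176, -22, -29], [0, 0, 0.56]]
    - [0, [-220, -28, -29], [0, 0, 0.7]]
    - [0, [-264, -34, -29], [0, 0, 0.84]]
    - [0, [-308, -39, -29], [0, 0, 0.98]]
    - [0, [-352, -45, -29], [0, 0, 1.12]]
    - [0, [-396, -50, -29], [0, 0, 1.26]]
    - [0, [-441, -56, -29], [0, 0, 1.404]]
  newtons: 60

```text
t: 1.1
tool_pos: [561.9, 481.9, 259.8]
orientation: [-0.0, 0.728, 0.686, -0.0]
contact_force: [0.6, 1.2, 1.1]
gripper_width: 1.0
```

```bash
python3 plan.py 560.7 482 147 -0.055
```

```text
t 1.1 tcp [561.9 481.9 259.8] F [0.6 1.2 1.1] w 1.0 q [-0.98  0.7   0.38  1.24 -0.26  1.25 -0.66]
axes x [ 0.06   0.998 -0.   ] y [ 0.998 -0.06  -0.001] z [-0.001 -0.    -1.   ]
shift [ 1.000e-01 -1.200e+00  1.128e+02] turn [-0.001  0.    -0.005]
```

Request:
step_arm:
  targets:
    - [0, [0, -1, 20], [0, 0, 0]]
    - [0, [0, -1, 40], [0, 0, 0]]
    - [0, [0, -1, 55], [0, 0, 0]]
    - [0, [0, -1, 60], [0, 0, 0]]

```text
t: 1.5
tool_pos: [558.5, 482.1, 197.8]
orientation: [-0.0, 0.726, 0.688, -0.002]
contact_force: [0.8, -0.2, 0.2]
gripper_width: 0.998
```

```bash
python3 - <<'E'
from h import *
from rig import robot
for n,b in(("scene",(100,130,330,330)),("top",(130,100,300,280))):
    s=robot.snapshot(n);crop(s,*b,3,f"pics/{n}1.png")
E
python3 plan.py 560.7 482 147 -0.055
```

```text
t 1.6 tcp [559.2 482.5 199.4] F [-0.8  0.5  0.5] w 1.0 q [-0.98  0.75  0.36  1.3  -0.27  1.14 -0.65]
axes x [ 0.054  0.999 -0.001] y [ 0.999 -0.054 -0.001] z [-0.001 -0.001 -1.   ]
shift [-0.4  1.6 52.4] turn [-0.001  0.001  0.001]
```

View pics/scene1.png

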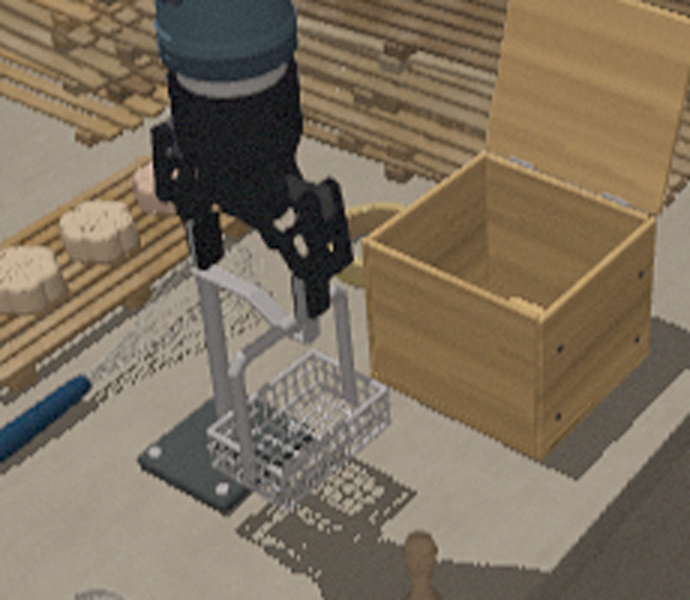

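View pics/top1.png

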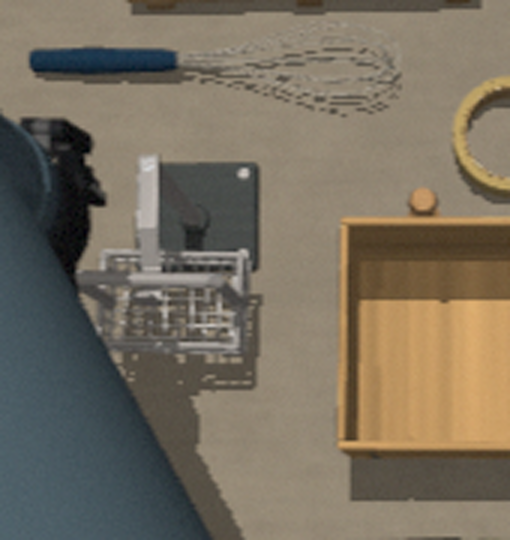

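Request:
step_arm:
  targets:
    - [0, [0, 1.5, 15], [0, 0, 0]]
    - [0, [0, 1.5, 30], [0, 0, 0]]
    - [0, [0, 1.5, 44], [0, 0, 0]]
    - [0, [0, 1.5, 51], [0, 0, 0]]
    - [0, [0, 1.5, 52], [0, 0, 0]]
    - [0, [0, 1.5, 52], [0, 0, 0]]

```text
t: 2.2
tool_pos: [561.5, 482.4, 148.2]
orientation: [0.0, 0.726, 0.687, -0.0]
contact_force: [1.2, 0.3, 0.3]
gripper_width: 0.999
```

```bash
python3 plan.py 560.7 482 147 -0.055
```

```text
t 2.2 tcp [561.5 482.4 148.2] F [1.2 0.3 0.3] w 0.999 q [-0.97  0.8   0.35  1.34 -0.29  1.05 -0.63]
axes x [ 0.055  0.998 -0.   ] y [ 0.998 -0.055  0.   ] z [ 0. -0. -1.]
shift [-0.5 -0.7  1.2] turn [0. 0. 0.]
```

Close on the bar.

Request:
step_arm:
  targets:
    - [0.3, [0, -0.5, 1], [0, 0, 0]]
    - [0.5, [0, -0.5, 1], [0, 0, 0]]
    - [0.7, [0, -0.5, 1], [0, 0, 0]]
    - [0.8, [0, -0.5, 1], [0, 0, 0]]
    - [0.9, [0, -0.5, 1], [0, 0, 0]]
    - [1, [0, -0.5, 1], [0, 0, 0]]
    - [1, [0, -0.5, 1], [0, 0, 0]]
    - [1, [0, -0.5, 1], [0, 0, 0]]
    - [1, [0, -0.5, 1], [0, 0, 0]]
    - [1, [0, -0.5, 1], [0, 0, 0]]
  newtons: 60

```text
t: 3.2
tool_pos: [561.1, 482.5, 147.5]
orientation: [0.0, 0.726, 0.687, 0.0]
contact_force: [1.1, -0.1, 1.8]
gripper_width: 0.091
```

```bash
python3 plan.py 560.7 482 147 -0.055;python3 - <<'E'
from h import *
from rig import robot
s=robot.snapshot("scene");crop(s,130,130,290,330,3,f"pics/scene2.png")
E
```

```text
t 3.2 tcp [561.1 482.5 147.5] F [ 1.1 -0.1  1.8] w 0.091 q [-0.97  0.8   0.35  1.34 -0.29  1.05 -0.63]
axes x [0.055 0.998 0.   ] y [ 0.998 -0.055  0.   ] z [ 0.  0. -1.]
shift [-0.5 -0.4  0.5] turn [ 0. -0. -0.]
```

View pics/scene2.png

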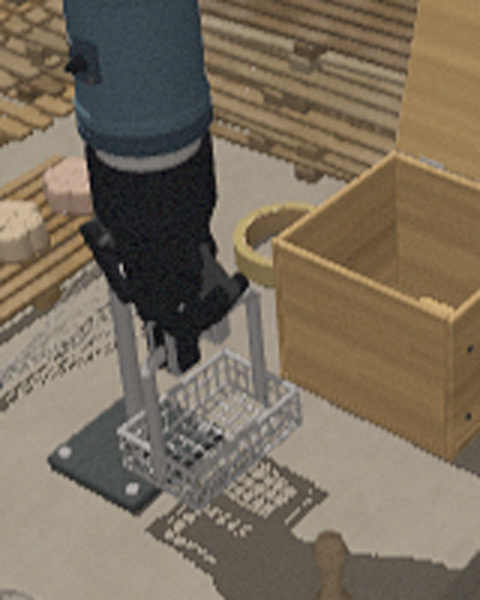

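Request:
step_arm:
  targets:
    - [1, [0, 0, -3], [0, 0, 0]]
    - [1, [0, 0, -8], [0, 0, 0]]
    - [1, [0, 0, -14], [0, 0, 0]]
    - [1, [0, 0, -21], [0, 0, 0]]
    - [1, [0, 0, -29], [0, 0, 0]]
    - [1, [0, 0, -37], [0, 0, 0]]
    - [1, [0, 0, -43], [0, 0, 0]]
    - [1, [0, 0, -46], [0, 0, 0]]
    - [1, [0, 0, -46], [0, 0, 0]]
    - [1, [0, 0, -46], [0, 0, 0]]

```text
t: 4.25
tool_pos: [560.7, 482.4, 193.0]
orientation: [-0.0, 0.726, 0.687, -0.0]
contact_force: [-0.2, 0.6, -2.4]
gripper_width: 0.09
```

```bash
python3 plan.py 480 482 193 -0.055;python3 - <<'E'
from h import *
from rig import robot
s=robot.snapshot("scene");crop(s,130,130,290,330,3,f"pics/scene3.png");np.savez("s3.npz",**s)
w=cloud(s).reshape(-1,3)
E
```

```text
t 4.25 tcp [560.7 482.4 193. ] F [-0.2  0.6 -2.4] w 0.09 q [-0.98  0.76  0.36  1.31 -0.27  1.13 -0.64]
axes x [ 0.055  0.998 -0.   ] y [ 0.998 -0.055 -0.   ] z [-0. -0. -1.]
shift [ -4.8 -80.5   0. ] turn [-0.  0.  0.]
```

View pics/scene3.png

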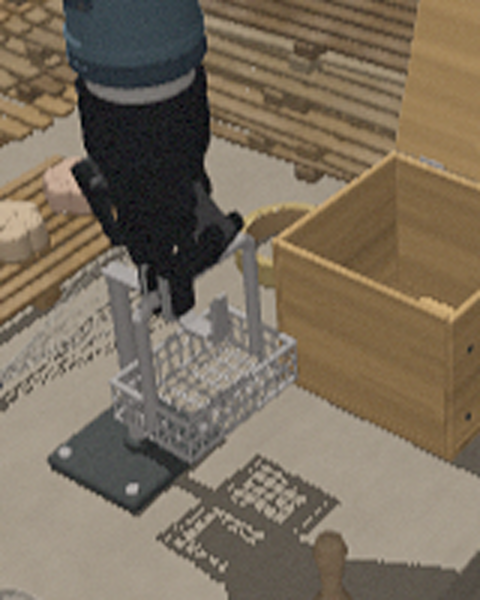

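Request:
step_arm:
  targets:
    - [1, [0, -5, 0], [0, 0, 0]]
    - [1, [-0.5, -13, 0], [0, 0, 0]]
    - [1, [-1.5, -23, 0], [0, 0, 0]]
    - [1, [-2, -34, 0], [0, 0, 0]]
    - [1, [-3, -46, 0], [0, 0, 0]]
    - [1, [-4, -58, 0], [0, 0, 0]]
    - [1, [-4, -69, 0], [0, 0, 0]]
    - [1, [-5, -78, -5], [0, 0, 0]]
    - [1, [-5, -80, -15], [0, 0, 0]]
    - [1, [-5, -80, -30], [0, 0, 0]]

```text
t: 5.3
tool_pos: [480.2, 481.7, 224.0]
orientation: [0.0, 0.726, 0.688, -0.0]
contact_force: [0.6, -0.5, -1.6]
gripper_width: 0.089
```

```bash
python3 plan.py 526 273 270 -0.02;python3 - <<'E'
from h import *
from rig import robot
s=robot.snapshot("scene");crop(s,130,100,330,330,2.6,f"pics/scene4.png");np.savez("s4.npz",**s)
E
```

```text
t 5.3 tcp [480.2 481.7 224. ] F [ 0.6 -0.5 -1.6] w 0.089 q [-1.09  0.62  0.38  1.47 -0.24  1.1  -0.73]
axes x [ 0.055  0.999 -0.001] y [ 0.999 -0.055 -0.   ] z [-0.    -0.001 -1.   ]
shift [-206.    57.1  -45.9] turn [-0.     0.001 -0.035]
```

View pics/scene4.png

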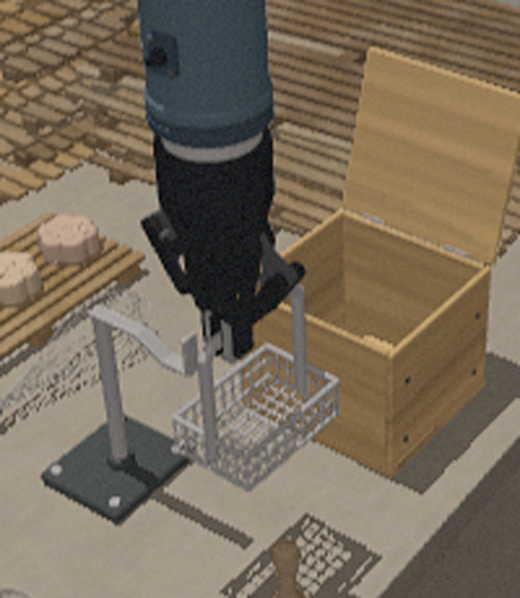

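Request:
step_arm:
  targets:
    - [1, [0, 5, -20], [0, 0, 0]]
    - [1, [0, 10, -40], [0, 0, 0]]
    - [1, [-10, 20, -55], [0, 0, 0]]
    - [1, [-30, 30, -56], [0, 0, -0.01]]
    - [1, [-60, 40, -56], [0, 0, -0.02]]
    - [1, [-95, 50, -56], [0, 0, -0.03]]
    - [1, [-130, 57, -56], [0, 0, -0.035]]
    - [1, [-165, 57, -56], [0, 0, -0.035]]
    - [1, [-192, 57, -56], [0, 0, -0.035]]
    - [1, [-206, 57, -56], [0, 0, -0.035]]

```text
t: 6.35
tool_pos: [527.6, 268.6, 280.2]
orientation: [0.001, 0.716, 0.698, 0.0]
contact_force: [0.8, -0.7, -1.3]
gripper_width: 0.093
```

Request:
step_arm:
  targets:
    - [1, [0, 0, 0], [0, 0, 0]]
    - [1, [0, 0, 0], [0, 0, 0]]
    - [1, [0, 0, 0], [0, 0, 0]]

```text
t: 6.65
tool_pos: [526.1, 275.2, 279.3]
orientation: [-0.0, 0.713, 0.701, 0.0]
contact_force: [-0.1, 0.5, -3.0]
gripper_width: 0.089
```

```bash
python3 plan.py 526 273 97 -0.02;python3 - <<'E'
from h import *
from rig import robot
s=robot.snapshot("scene");crop(s,180,60,380,290,2.6,f"pics/scene5.png");np.savez("s5.npz",**s)
s=robot.snapshot("top");crop(s,180,100,380,290,3,f"pics/top5.png");np.savez("t5.npz",**s)
E
```

```text
t 6.65 tcp [526.1 275.2 279.3] F [-0.1  0.5 -3. ] w 0.089 q [-0.87  0.41  0.43  1.66 -0.19  1.11 -0.41]
axes x [0.017 1.    0.001] y [ 1.    -0.017  0.   ] z [ 0.     0.001 -1.   ]
shift [-2.400e+00 -1.000e-01  1.823e+02] turn [ 0.    -0.001  0.003]
```

View pics/scene5.png

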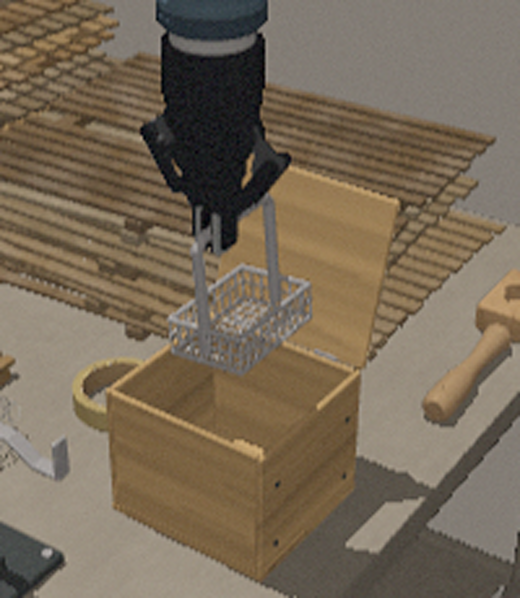

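View pics/top5.png

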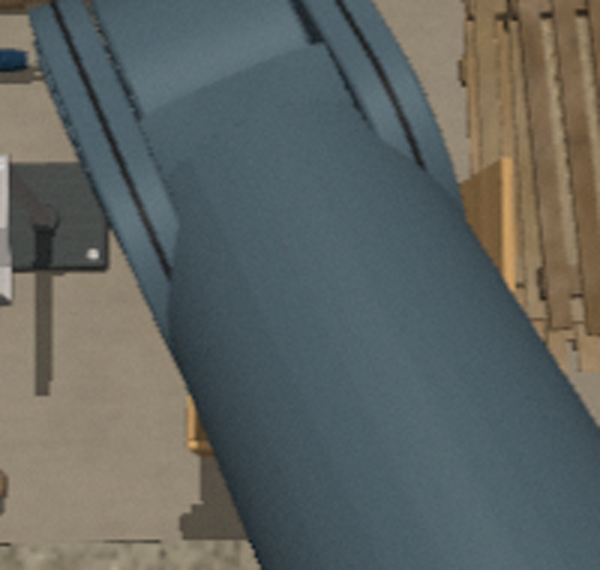

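```bash
python3 - <<'E'
from h import *
t=np.load("t5.npz");w=cloud(t)
for v in range(110,290,15): print([tuple(int(a) for a in np.nan_to_num(w[v,u])) for u in range(235,345,15)])
s=np.load("s5.npz");w=cloud(s).reshape(-1,3)
m=(w[:,0]>440)&(w[:,0]<610)&(w[:,1]>180)&(w[:,1]<340)&(w[:,2]>180)&(w[:,2]<232)
p=w[m]; p=p[p[:,2]<230]
print(len(p),p.min(0),p.max(0)); print(cv2.minAreaRect(p[:,:2].astype(np.float32)))
for y in np.arange(190,310,12):
    q=p[abs(p[:,1]-y)<6]; print(y,len(q), q[:,0].min() if len(q) else 0,q[:,0].max() if len(q) else 0,q[:,2].min() if len(q) else 0,q[:,2].max() if len(q) else 0)
# arm lower surface near
m=(w[:,2]>330)&(w[:,1]<330)&(w[:,1]>50)&(w[:,0]<650)&(w[:,0]>350); p=w[m];print(len(p)); 
for z in range(330,800,40):
    q=p[abs(p[:,2]-z)<20]; print(z,len(q),q.min(0).round() if len(q) else 0,q.max(0).round() if len(q) else 0)
E
```

```text
[(531, 287, 654), (530, 274, 656), (529, 262, 657), (529, 249, 656), (523, 238, 670), (522, 226, 672), (799, 124, -2), (753, 105, 108)]
[(517, 287, 656), (517, 274, 657), (511, 262, 670), (511, 250, 670), (510, 238, 672), (509, 227, 674), (759, 126, 0), (718, 107, 107)]
[(500, 286, 668), (498, 273, 674), (497, 262, 676), (496, 250, 679), (496, 239, 677), (497, 227, 675), (497, 215, 674), (682, 109, 109)]
[(488, 286, 668), (485, 273, 677), (483, 262, 683), (482, 251, 686), (482, 240, 685), (483, 228, 680), (486, 215, 670), (661, 103, 65)]
[(474, 285, 674), (473, 273, 681), (470, 262, 688), (469, 251, 694), (468, 240, 695), (469, 229, 691), (471, 218, 683), (578, 135, 251)]
[(463, 285, 674), (461, 273, 684), (459, 262, 691), (457, 251, 697), (456, 241, 700), (456, 231, 700), (457, 220, 696), (459, 207, 683)]
[(452, 286, 669), (449, 273, 685), (447, 262, 696), (446, 252, 702), (445, 241, 706), (444, 231, 707), (444, 221, 705), (445, 210, 698)]
[(534, 355, 1), (438, 273, 686), (436, 262, 698), (435, 252, 706), (434, 242, 709), (434, 232, 712), (433, 223, 714), (433, 212, 711)]
[(497, 355
[... 1200 characters left out ...]
2 42 478.3469366158795 554.1009379711954 188.7698015359781 226.4604507892244
274 73 478.67107631578045 555.7877944179047 185.03051174118332 226.36413672085416
286 70 479.09841921677884 555.7120626664223 186.438797157591 227.59294269044176
298 190 479.617763054178 554.7374879558333 185.75752500392434 228.99243022704718
5809
330 348 [477. 259. 330.] [576. 295. 350.]
370 913 [463. 261. 350.] [588. 299. 390.]
410 593 [483. 254. 390.] [565. 316. 430.]
450 798 [487. 246. 430.] [561. 316. 470.]
490 932 [484. 250. 470.] [561. 317. 510.]
530 955 [486. 260. 510.] [552. 329. 550.]
570 950 [468. 247. 550.] [551. 329. 590.]
610 320 [452. 291. 590.] [543. 330. 602.]
650 0 0 0
690 0 0 0
730 0 0 0
770 0 0 0
```

```bash
python3 - <<'E'
from h import *
s=np.load("s5.npz");w=cloud(s).reshape(-1,3)
m=(w[:,0]>470)&(w[:,0]<565)&(w[:,1]>185)&(w[:,1]<312)&(w[:,2]>180)&(w[:,2]<300)
p=w[m]
for x in range(476,560,6):
    q=p[(abs(p[:,0]-x)<3)&(p[:,2]<240)]
    print(x,len(q),np.percentile(q[:,2],[1,50,99]).round() if len(q) else 0)
# legs: -y leg
for z in range(230,300,8):
    q=p[(abs(p[:,2]-z)<4)]
    a=q[q[:,1]<225];b=q[q[:,1]>285];print(z,len(a),a.mean(0).round(1) if len(a) else 0,len(b),b.mean(0).round(1) if len(b) else 0)
E
```

```text
476 12 [193. 195. 201.]
482 269 [192. 210. 227.]
488 51 [191. 209. 226.]
494 53 [190. 198. 225.]
500 56 [190. 193. 225.]
506 40 [189. 194. 225.]
512 89 [190. 208. 235.]
518 121 [189. 216. 240.]
524 50 [188. 195. 238.]
530 63 [186. 191. 223.]
536 52 [187. 191. 221.]
542 66 [186. 191. 222.]
548 86 [186. 191. 221.]
554 145 [186. 207. 221.]
230 15 [504.9 206.7 229. ] 21 [506.  300.4 228.8]
238 16 [517.8 204.2 237.9] 17 [518.3 303.8 237.8]
246 16 [518.5 204.5 246.7] 16 [520.4 303.9 245.4]
254 17 [518.6 203.4 254.1] 18 [519.8 303.4 253.8]
262 13 [520.6 204.5 262.1] 18 [520.9 303.5 262.3]
270 13 [520.6 204.2 270.2] 16 [521.8 303.9 270.6]
278 17 [521.  204.5 278.2] 18 [521.8 303.1 278.4]
286 17 [522.4 203.4 285.5] 25 [520.9 297.6 286.8]
294 14 [520.9 207.3 294.6] 40 [521.9 296.1 294.4]
```

Request:
step_arm:
  targets:
    - [1, [-1, 0, 5], [-0.02, 0, 0]]
    - [1, [-2, 0, 20], [-0.04, 0, 0]]
    - [1, [-3, 0, 40], [-0.06, 0, 0]]
    - [1, [-3, 0, 62], [-0.075, 0, 0]]
    - [1, [-3, 0, 85], [-0.075, 0, 0]]
    - [1, [-3, 0, 108], [-0.075, 0, 0]]
    - [1, [-3, 0, 128], [-0.075, 0, 0]]
    - [1, [-3, 0, 145], [-0.075, 0, 0]]
    - [1, [-3, 0, 155], [-0.075, 0, 0]]
    - [1, [-3, 0, 160], [-0.075, 0, 0]]

```text
t: 7.75
tool_pos: [525.8, 270.5, 118.3]
orientation: [0.027, 0.713, 0.7, 0.026]
contact_force: [0.4, -0.8, -3.1]
gripper_width: 0.092
```

```bash
python3 plan.py 526 272 97 -0.02;python3 - <<'E'
from h import *
from rig import robot
s=robot.snapshot("scene");crop(s,180,60,380,290,2.6,f"pics/scene6.png");np.savez("s6.npz",**s)
E
```

```text
t 7.75 tcp [525.8 270.5 118.3] F [ 0.4 -0.8 -3.1] w 0.092 q [-0.85  0.57  0.37  1.86 -0.25  0.69 -0.38]
axes x [ 0.019  1.    -0.001] y [ 0.997 -0.019  0.074] z [ 0.074 -0.002 -0.997]
shift [ 1.5 -1.4 21.3] turn [0.074 0.001 0.001]
```

View pics/scene6.png

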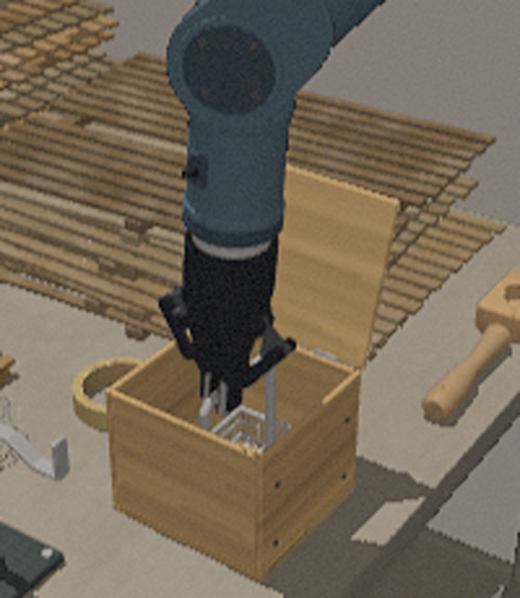

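Request:
step_arm:
  targets:
    - [1, [0, 0, 4], [0, 0, 0]]
    - [1, [0, 0, 8], [0, 0, 0]]
    - [1, [0, -1, 12], [0, 0, 0]]
    - [1, [0, -1, 15], [0, 0, 0]]
    - [1, [0, -1, 17], [0, 0, 0]]
    - [1, [0, -1, 18], [0, 0, 0]]
    - [1, [0, -1, 18], [0, 0, 0]]
    - [1, [0, -1, 18], [0, 0, 0]]

```text
t: 8.6
tool_pos: [526.7, 270.0, 101.4]
orientation: [0.027, 0.714, 0.7, 0.026]
contact_force: [-0.7, 0.5, -2.1]
gripper_width: 0.093
```

Request:
step_arm:
  targets:
    - [1, [0, 0, 1], [0, 0, 0]]
    - [1, [0, 0, 2], [0, 0, 0]]
    - [1, [0, 0, 2], [0, 0, 0]]

```text
t: 8.9
tool_pos: [526.9, 270.2, 100.1]
orientation: [0.027, 0.714, 0.699, 0.027]
contact_force: [-2.8, -1.0, 6.6]
gripper_width: 0.093
```

```bash
python3 plan.py 526 272 97 -0.02
```

```text
t 8.9 tcp [526.9 270.2 100.1] F [-2.8 -1.   6.6] w 0.093 q [-0.84  0.6   0.35  1.86 -0.26  0.66 -0.37]
axes x [0.02  1.    0.001] y [ 0.997 -0.02   0.075] z [ 0.075 -0.001 -0.997]
shift [ 1.8 -1.2  3. ] turn [ 0.075 -0.001 -0.   ]
```

Request:
step_arm:
  targets:
    - [1, [0, 0, -0.5], [0, 0, 0]]
    - [0.85, [0, 0, -0.5], [0, 0, 0]]
    - [0.7, [0, 0, -0.5], [0, 0, 0]]
    - [0.6, [0, 0, -0.5], [0, 0, 0]]
    - [0.5, [0, 0, -0.5], [0, 0, 0]]
    - [0.5, [0, 0, -0.5], [0, 0, 0]]
    - [0.5, [0, 0, -0.5], [0, 0, 0]]

```text
t: 9.6
tool_pos: [526.8, 270.1, 99.8]
orientation: [0.027, 0.714, 0.7, 0.026]
contact_force: [0.5, 0.1, 0.6]
gripper_width: 0.504
```

```bash
python3 plan.py 526 272 97 -0.02;python3 - <<'E'
from h import *
from rig import robot
s=robot.snapshot("scene");crop(s,200,150,340,300,4,f"pics/scene7.png");np.savez("s7.npz",**s)
E
```

```text
t 9.6 tcp [526.8 270.1  99.8] F [0.5 0.1 0.6] w 0.504 q [-0.84  0.6   0.35  1.86 -0.26  0.66 -0.37]
axes x [0.02 1.   0.  ] y [ 0.997 -0.02   0.075] z [ 0.075 -0.001 -0.997]
shift [ 1.9 -1.   2.7] turn [ 0.075 -0.     0.   ]
```

View pics/scene7.png

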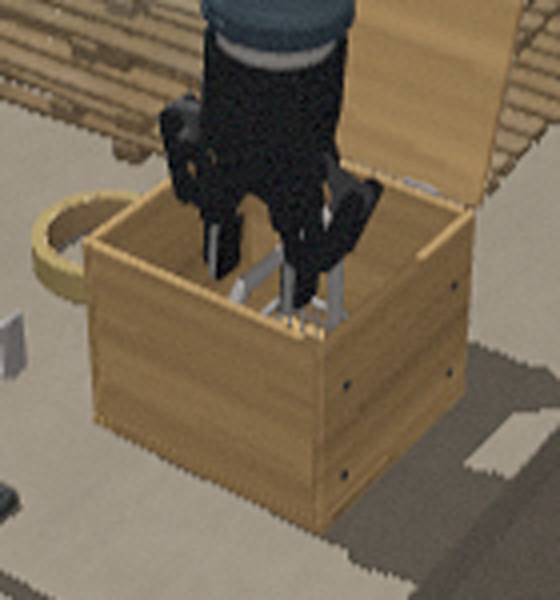

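Request:
step_arm:
  targets:
    - [0.5, [0, 0, -4], [0, 0, 0]]
    - [0.5, [0, 0.5, -12], [0, 0, 0]]
    - [0.5, [0, 1.5, -22], [0, 0, 0]]
    - [0.5, [0, 2.5, -34], [0, 0, 0]]
    - [0.5, [0, 4, -50], [0, 0, 0]]
    - [0.5, [0, 5, -70], [0, 0, 0]]
    - [0.5, [10, 7, -95], [0.02, 0, 0]]
    - [0.5, [30, 9, -125], [0.04, 0, 0]]
    - [0.5, [60, 12, -160], [0.06, 0, 0]]
    - [0.5, [100, 15, -195], [0.075, 0, 0]]

```text
t: 10.65
tool_pos: [529.7, 366.8, 296.5]
orientation: [0.0, 0.715, 0.699, 0.0]
contact_force: [1.5, 0.3, -0.2]
gripper_width: 0.496
```

```bash
python3 plan.py 526 272 97 -0.02;python3 - <<'E'
from h import *
from rig import robot
s=robot.snapshot("scene");crop(s,180,60,380,290,2.6,f"pics/scene8.png");np.savez("s8.npz",**s);w=cloud(s).reshape(-1,3)
s=robot.snapshot("top");crop(s,180,100,380,290,3,f"pics/top8.png");np.savez("t8.npz",**s)
m=(w[:,0]>450)&(w[:,0]<600)&(w[:,1]>180)&(w[:,1]<320)&(w[:,2]<125)
p=w[m];p=p[p[:,2]>95];print(len(p),p.mean(0),np.percentile(p,[5,95],axis=0).round())
m=(w[:,0]>435)&(w[:,0]<615)&(w[:,1]<178)&(w[:,1]>60)&(w[:,2]>140)&(w[:,2]<300);p=w[m]
c=p.mean(0);n=np.linalg.svd(p-c,full_matrices=False)[2][2];print(c,n,np.pi/2+np.arctan2(abs(n[2]),abs(n[1])),p[:,2].max(),p[:,0].min(),p[:,0].max())
E
```

```text
t 10.65 tcp [529.7 366.8 296.5] F [ 1.5  0.3 -0.2] w 0.496 q [-0.96  0.49  0.41  1.5  -0.2   1.19 -0.54]
axes x [0.023 1.    0.   ] y [ 1.    -0.023  0.001] z [ 0.001  0.    -1.   ]
shift [-94.9  -1.7 199.5] turn [ 0.001 -0.    -0.003]
321 [519.52527045 218.06184506 115.22294904] [[470. 180.  99.]
 [599. 291. 124.]]
[518.53902976 150.62431437 215.12268437] [0.02144604 0.96055179 0.27727303] 1.8518174043116808 288.1059585513259 438.099153611666 608.5334669823626
```

View pics/scene8.png

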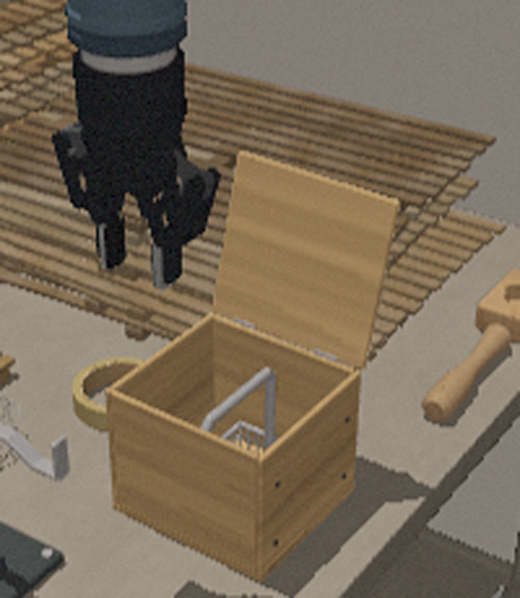

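View pics/top8.png

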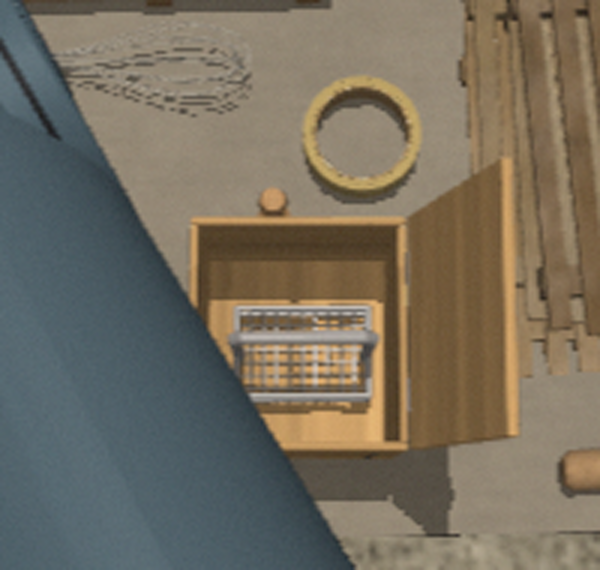

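Request:
step_arm:
  targets:
    - [0.7, [0, 0, -25], [0, 0, 0]]
    - [1, [-5, 0, -55], [0, 0, 0]]
    - [1, [-35, 0, -65], [0, 0, 0]]
    - [1, [-75, 0, -65], [0, 0, 0]]
    - [1, [-115, 0, -65], [0, 0, 0]]
    - [1, [-155, 0, -65], [0, 0, 0]]
    - [1, [-195, 0, -65], [0, 0, 0]]
    - [1, [-235, 0, -65], [0, 0, 0]]
    - [1, [-270, 0, -65], [0, 0, 0]]
    - [1, [-300, 0, -65], [0, 0, 0]]

```text
t: 11.75
tool_pos: [522.5, 64.9, 359.0]
orientation: [0.0, 0.715, 0.699, 0.0]
contact_force: [-0.0, -0.1, 0.2]
gripper_width: 0.004
```

Request:
step_arm:
  targets:
    - [1, [0, 0, 0], [0, 0, 0]]
    - [1, [0, 0, 0], [0, 0, 0]]
    - [1, [0, 0, 0], [0, 0, 0]]

```text
t: 12.05
tool_pos: [522.8, 68.8, 358.4]
orientation: [-0.0, 0.714, 0.701, 0.0]
contact_force: [-0.2, -0.3, -0.2]
gripper_width: 0.004
```

```bash
python3 plan.py 525 72 258 -0.02;python3 - <<'E'
from h import *
from rig import robot
s=robot.snapshot("scene");crop(s,180,20,420,250,2.6,f"pics/scene9.png");np.savez("s9.npz",**s);w=cloud(s).reshape(-1,3)
m=(w[:,0]>435)&(w[:,0]<615)&(w[:,1]<178)&(w[:,1]>105)&(w[:,2]>140)&(w[:,2]<300);p=w[m]
c=p.mean(0);n=np.linalg.svd(p-c,full_matrices=False)[2][2];print(c,n,np.pi/2+np.arctan2(abs(n[2]),abs(n[1])))
E
```

```text
t 12.05 tcp [522.8  68.8 358.4] F [-0.2 -0.3 -0.2] w 0.004 q [-0.67  0.22  0.54  1.72 -0.12  1.23 -0.11]
axes x [0.018 1.    0.001] y [ 1.    -0.018  0.   ] z [ 0.     0.001 -1.   ]
shift [  3.2   2.1 100.4] turn [ 0.    -0.001  0.002]
[518.64177966 150.64169238 215.15671534] [0.0201985  0.9601413  0.27878434] 1.8533835894763269
```

View pics/scene9.png

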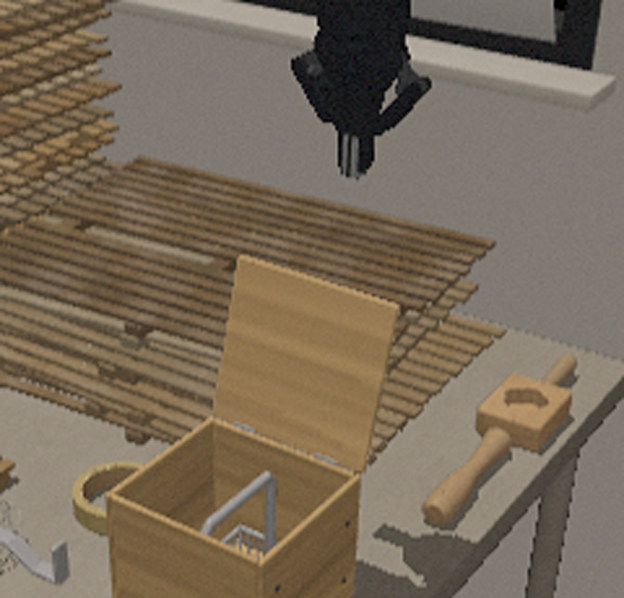

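Request:
step_arm:
  targets:
    - [1, [0, 2, 15], [0, 0, 0]]
    - [1, [0, 2, 35], [0, 0, 0]]
    - [1, [0, 2, 60], [0, 0, 0]]
    - [1, [0, 2, 80], [0, 0, 0]]
    - [1, [0, 2, 95], [0, 0, 0]]
    - [1, [0, 2, 100], [0, 0, 0]]
    - [1, [0, 2, 100], [0, 0, 0]]

```text
t: 12.8
tool_pos: [524.7, 68.3, 257.8]
orientation: [-0.0, 0.714, 0.7, -0.001]
contact_force: [-0.0, -0.6, -0.2]
gripper_width: -0.004
```

Request:
step_arm:
  targets:
    - [1, [8, 0, 0], [0, 0, 0]]
    - [1, [16, 0, 0], [0, 0, 0]]
    - [1, [24, 0, 0], [0, 0, 0]]
    - [1, [32, 0, 0], [0, 0, 0]]
    - [1, [38, 0, 0], [0, 0, 0]]
    - [1, [44, 0, 0], [0, 0, 0]]
    - [1, [50, 0, 0], [0, 0, 0]]
    - [1, [56, 0, 0], [0, 0, 0]]
    - [1, [62, 0, 0], [0, 0, 0]]
    - [1, [68, 0, 0], [0, 0, 0]]

```text
t: 13.8
tool_pos: [526.4, 136.0, 258.2]
orientation: [0.0, 0.714, 0.7, -0.0]
contact_force: [-0.9, -0.5, 0.4]
gripper_width: -0.003
```

```bash
python3 plan.py 525 170 258 -0.02;python3 - <<'E'
from h import *
from rig import robot
s=robot.snapshot("scene");crop(s,180,20,420,250,2.6,f"pics/scene10.png");w=cloud(s).reshape(-1,3)
m=(w[:,0]>435)&(w[:,0]<615)&(w[:,1]<215)&(w[:,1]>105)&(w[:,2]>150)&(w[:,2]<270);p=w[m]
c=p.mean(0);n=np.linalg.svd(p-c,full_matrices=False)[2][2];n*=np.sign(n[1]);print(c,n,np.pi/2+np.arctan2(n[2],n[1]))
E
```

```text
t 13.8 tcp [526.4 136.  258.2] F [-0.9 -0.5  0.4] w -0.003 q [-0.73  0.35  0.49  1.82 -0.19  1.02 -0.18]
axes x [ 0.02  1.   -0.  ] y [ 1.   -0.02  0.  ] z [ 0. -0. -1.]
shift [34.  -2.1  0.2] turn [ 0.  0. -0.]
[518.76520503 164.58933756 211.48508689] [0.02278732 0.99324231 0.11380004] 1.6848731827946666
```

View pics/scene10.png

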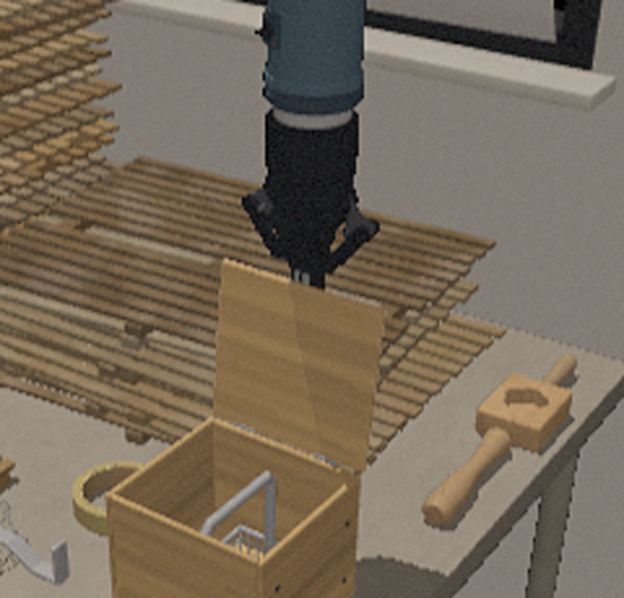

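Request:
step_arm:
  targets:
    - [1, [7, 0, 0], [0, 0, 0]]
    - [1, [14, 0, 0], [0, 0, 0]]
    - [1, [21, 0, 0], [0, 0, 0]]
    - [1, [28, 0, 0], [0, 0, 0]]
    - [1, [35, 0, 0], [0, 0, 0]]
    - [1, [40, 0, 0], [0, 0, 0]]
    - [1, [30, 0, 0], [0, 0, 0]]
    - [1, [15, 0, 0], [0, 0, 0]]
    - [1, [0, 0, 0], [0, 0, 0]]
    - [1, [-10, 0, 0], [0, 0, 0]]

```text
t: 14.85
tool_pos: [526.1, 122.4, 258.4]
orientation: [0.0, 0.715, 0.699, -0.0]
contact_force: [-0.4, -0.5, -0.8]
gripper_width: -0.0
```

```bash
python3 plan.py 525 60 300 -0.02;python3 - <<'E'
from h import *
from rig import robot
s=robot.snapshot("scene");crop(s,180,20,420,250,2.6,f"pics/scene11.png")
E
```

```text
t 14.85 tcp [526.1 122.4 258.4] F [-0.4 -0.5 -0.8] w -0.0 q [-0.71  0.34  0.5   1.83 -0.19  1.02 -0.16]
axes x [ 0.023  1.    -0.001] y [ 1.    -0.023  0.   ] z [ 0.    -0.001 -1.   ]
shift [-62.5   0.3 -41.6] turn [ 0.     0.001 -0.003]
```

View pics/scene11.png

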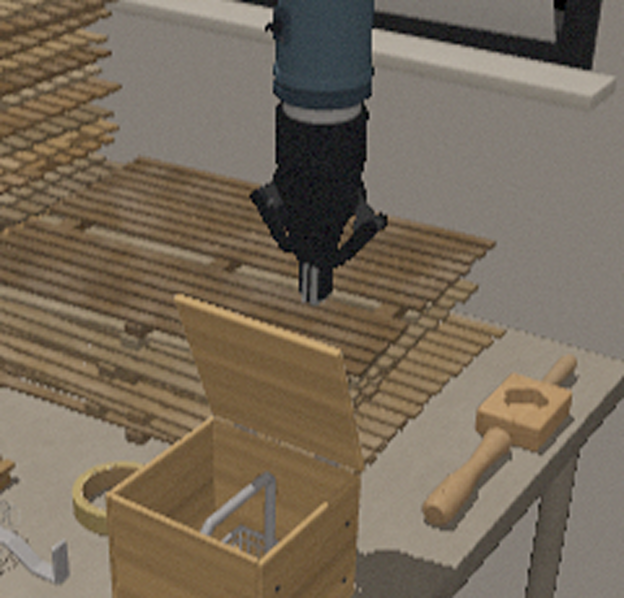

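The lid is past upright and swinging down clear of the fingers. I'll retreat a little and let it fall.

Request:
step_arm:
  targets:
    - [1, [-10, 0, -5], [0, 0, 0]]
    - [1, [-20, 0, -15], [0, 0, 0]]
    - [1, [-30, 0, -30], [0, 0, 0]]
    - [1, [-30, 0, -45], [0, 0, 0]]
    - [1, [-30, 0, -60], [0, 0, 0]]
    - [1, [-30, 0, -60], [0, 0, 0]]
    - [1, [-30, 0, -60], [0, 0, 0]]
    - [1, [-30, 0, -60], [0, 0, 0]]
    - [1, [-30, 0, -60], [0, 0, 0]]
    - [1, [-30, 0, -60], [0, 0, 0]]

```text
t: 15.9
tool_pos: [525.3, 95.5, 317.7]
orientation: [-0.0, 0.714, 0.7, -0.0]
contact_force: [-0.3, -0.1, 0.4]
gripper_width: 0.003
```

Request:
step_arm:
  targets:
    - [1, [0, 0, 0], [0, 0, 0]]
    - [1, [0, 0, 0], [0, 0, 0]]
    - [1, [0, 0, 0], [0, 0, 0]]
    - [1, [0, 0, 0], [0, 0, 0]]
    - [1, [0, 0, 0], [0, 0, 0]]

```text
t: 16.4
tool_pos: [525.5, 95.6, 318.2]
orientation: [0.0, 0.714, 0.7, -0.0]
contact_force: [0.0, -0.4, 0.3]
gripper_width: 0.001
```

```bash
python3 plan.py 525 60 300 -0.02;python3 - <<'E'
from h import *
from rig import robot
s=robot.snapshot("scene");cv2.imwrite("pics/scene12.png",cv2.cvtColor(s["image"],cv2.COLOR_RGB2BGR));w=cloud(s).reshape(-1,3)
m=(w[:,0]>445)&(w[:,0]<605)&(w[:,1]<320)&(w[:,1]>180)&(w[:,2]>120)&(w[:,2]<200);p=w[m]
k=np.polyfit(p[:,1],p[:,2],1);print(len(p),"slope z/y",k,np.percentile(p[:,2],[5,50,95]))
E
```

```text
t 16.4 tcp [525.5  95.6 318.2] F [ 0.  -0.4  0.3] w 0.001 q [-0.69  0.27  0.53  1.77 -0.15  1.15 -0.14]
axes x [ 0.02  1.   -0.  ] y [ 1.   -0.02  0.  ] z [ 0. -0. -1.]
shift [-35.6   0.2  18.2] turn [0. 0. 0.]
2559 slope z/y [-4.15071291e-03  1.47659029e+02] [143.15884115 145.63920293 156.04566171]
```

View pics/scene12.png

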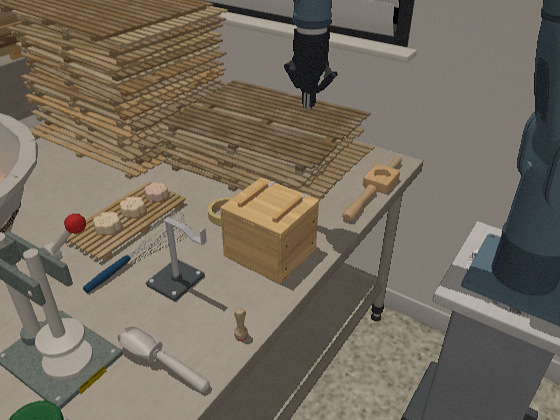

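The lid is level and shut on the box at px (270,215). The stamp at (240,322) and the pestle at (165,358) haven't moved, and the gripper is clear.

```bash
python3 -c "
from rig import robot
print(robot.hand_in())"
```

```text
the job is handed in; nothing more can be done
None
```

I took the basket off its hook, set it down in the box, closed the lid and handed the job in. The robot's clock read about 16.4 s out of the 62 s allowed.

- **Basket:** I gripped the handle beside the hook, lifted it about 45 mm over the tip, and carried it out and across to the box. It hung about 0.08 rad off level, so I corrected that before lowering it until it touched the floor, at about 7 N. Pictures after release showed it standing upright near the middle of the floor. I did not measure its exact position or tilt after release, and the shut lid hid it from the final check.
- **Lid:** I pushed it from behind past upright and backed the fingers off. The next picture showed it swinging down, clear of the fingers. The final check put it level on the box, with a slope of about 0.004 rad and a top face at about 145 mm.
- **Everything else:** In the last picture, the stamp in view and the pestle were at the same image positions as at the start. The stamp behind the box was hidden there. It was in its place in the last top view, after the basket was set down but before the lid push, and nothing went near it afterwards. The gripper was clear of everything, with near-zero force readings.

The two cameras disagreed by 2–4 mm in y, so I averaged them where it mattered. No check failed.

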